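# Wind the kitchen press shut by its wing screw

### The arm

A 7-joint arm with a two-finger parallel gripper is mounted at the origin on a cart in front of the work surface, level with it; the furniture and walls round the work are solid. World frame = base frame: x ahead of the robot, y to its left, z up, the work surface at z = 0. Lengths are in m, angles in rad, forces in N, time in s.
With the tool pointing down it reaches from about 0.4 to 0.875 m from the base axis. Payload 19.3 kg.
Tool frame: the origin (TCP) lies at the very end of the fingers, on their centre line; the grasp point (between the pads) lies 19 mm behind it; z points along the fingers, y is the line along which they close (so a half turn about z gives the same grasp; the last joint's range is limited). The gripper opens to 85 mm and grips with 20 to 120 N. Pads are 22 mm wide; open, the fingers measure 114 mm over their backs; the gripper's body (76 mm by 85 mm) begins 54 mm behind the grasp point. The pads swing forward as they close: fully open they stand 13 mm farther back than shut.
Start: joints at [1.052, 0.521, -0.036, 1.599, 0.021, 1.021, -0.113], TCP at [0.271, -0.563, 0.231] pointing down, gripper open.
Joint ranges: [-2.91, 2.91], [-0.3, 2.13], [-1.5, 1.42], [0.17, 2.43], [-1.26, 4.41], [0.16, 1.93], [-2.52, 2.52]. Speed limits (rad/s): [1.89, 1.89, 2.39, 2.39, 3.01, 3.01, 3.01].

### API

Orientations are given as [roll, pitch, yaw] about the fixed x, y, z axes, in that order (R = Rz(yaw) Ry(pitch) Rx(roll)).
In Python, from workcell import bot gives the robot as it stands. The module is installed in compiled form; this text tells all that it offers.
- The arm moves only by the tool apply_moves, never from a script. Its arguments are lists of equal length, an entry for each row: "claw": the finger opening in m, from 0 to 0.0854; "xyz": the shift along the tool's x, y, z in m, a list of three; "twist": the turn, a rotation vector about the tool's x, y, z in rad, a list of three. A call has 1 to 20 rows; each row shifts and turns the commanded pose from where the row before left it, along the tool's axes as they then stand; what a row does not reach is not made up. A row lasts 1/10 s, in which the tool goes at most 50 mm and 8.59 degrees, less where a joint would pass 70% of its speed; a pose out of reach is approached as far as the arm can. A call with a gripper value outside its range is refused whole. The fingers move at their own pace and stop on an object; "force" is the grip in N (left out, the last holds). Time passes only in rows, so rows that do not move let the fingers close. It gives the time, the measured TCP pose, the force, the opening and the grip force at its end, in the units of the state.
- bot.observe(): the state, without advancing time (a new reading comes with each control period).
- bot.grab_frame(name): name is "side" or "top" or "wrist"; returns a dict with "img" (384x512x3 uint8, red, green, blue), "vfov" (degrees; the focal length in pixels is half the picture's height over the tangent of half this angle, whatever the lens; pixels are square), "cx", "cy" (the principal point, pixels), "view" (4x4, takes a point from world to camera coordinates). Camera axes: x right, y up, looking along -z (the intrinsics and any distortion apply to the point x, -y, -z); pixel columns grow to the right and rows downward; lengths in m; the calibration is good to about 2 mm. A picture is of the moment at which its call begins. There is no depth.
- bot.job_done(): hands the job in; it is judged then, once.
Trained networks look in the newest picture that a camera, given by its name, has taken for a name from the list of things; names that differ only in an ending like _2 or _b are one class to them, and where a whole thing is asked for, a point or a joint stands for the part that bears it (a point fixed in the world has none). Each returns a list of dicts, best first, with "score" (0 to 1); they miss things now and then, are a little off and sometimes report something else, mostly with a low value. They report only what shows in the picture. A call takes as long as a camera call. They do not tell look-alikes from the thing itself.
- bot.find_in(camera, query): "position" ([x, y, z] in m, in world coordinates, good to about 4 mm: the middle of the surface that is visible of it).
The state is a dict: "clock": time; "qpos": joint angles; "qd": joint speeds; "joint_efforts": joint torques, N m; "position": TCP position; "tool_rot": TCP orientation; "force": force on the tool from outside, world axes, zero at the start; "moment": the same for the moment, N m; "grip_width": finger opening in m; "finger_force": force on a finger pad.
Only numpy, scipy, OpenCV 4.12 (cv2) and the standard library are available. Lean on these libraries where they do the work, as an engineer would, in place of code of your own. Each camera call takes 0.05 s, during which the arm holds its last target. There are 200 camera calls.

### The job

The empty tofu press is going back in the cupboard: wind it fully shut by pushing the wings of its wing screw round with a fingertip, clockwise seen from above, stroke after stroke, until the screw is home and will not turn any further. Keep the fingers closed and push from beside a wing: do not pinch or straddle the screw, do not lift, tip or drag the press, and leave the things standing round it where they are.

Things in the scene. Friction and masses are not known exactly. Their poses are not given: they have to be found in the camera images.
- press: Steel table press, 3 kg, loose on rubber feet (slides above about 15 N): tray 150 x 136 mm, two rods at y = +-56 mm and a crossbar along y, 138 x 30 mm, top 82 mm above the worktop; cap nuts over the rods reach 92 mm. Origin: centre of the underside; z up; the screw's vertical axis passes through it. Under the bar the screw moves a wooden plate, which lies on the tray when shut.
- wings (a point): Middle of the wing screw's two wings, on its vertical axis: 106 mm above the worktop when home, up to 8 mm higher at the start. x points along one wing (the other to -x), z up; turns with the screw. Each wing is an upright steel ear 5 mm thick, 42 mm from axis to end, from 13 mm below to 13 mm above this point. Hub radius 12 mm; the collar below it (radius 16 mm) meets the crossbar when home.
- wing_screw (a joint): Turn of the wing screw in rad: 0 is home (hard stop, press shut); clockwise seen from above lowers the value. One turn lowers screw and plate by 8 mm. It starts between 3.6 and 6.4, turns stiffly (about 0.04 N m, 1.5 N at the wings) and stays where it is left. At 0 the wings point along the press's x.
- mug_1: Green and white mug, 101 mm high, loose, standing by the press: leave alone. Origin: centre of the underside.
- spice_jar_2: Spice jar with a dark cap, 41 mm wide, 105 mm high, loose, by the press: leave alone. Origin: centre of the underside.
- tin_1: Food tin, 75 mm wide, 58 mm high, loose, by the press: leave alone. Origin: centre of the underside.
- mill_1: Small glass salt shaker with a grey top, 44 mm wide, 90 mm high, loose, by the press: leave alone. Origin: centre of the underside.
Not all that is in view belongs to the job. Of the things that look like the press, the largest one is meant.

How it is judged:
By the outcome, as a careful person would: the job done as asked, in the order asked, and still so for the second after the job is handed in, with the robot touching nothing.
It also fails if it takes over 59 s, if anything falls off the work surface, if the arm or the gripper's body presses on something with over 40 N, if the wrist force passes 120 N, or if a joint passes its speed limit or range.

## Working session

There is one attempt and no reset: what is moved stays moved. The work goes in short steps, Python scripts to look and compute and a tool call to move; the robot and the scene stay as the last step left them, time stands still between calls to the robot, and variables do not carry over. Pictures are saved under pics/ and viewed, at most 10 in all, crops included, and the job is handed in when it is done.

Besides the shell and the picture viewer there is one more tool, called after "Request:" as name(argument=value, ...) on one line, values as JSON. apply_moves: Moves the arm, as the interface text tells. Its arguments: {"type":"object","properties":{"claw":{"type":"array"},"xyz":{"type":"array"},"twist":{"type":"array"},"force":{"type":"number"}},"required":["claw","xyz","twist"]}

```bash
mkdir -p pics; cat > h.py <<'E'
import numpy as np, cv2
from workcell import bot
def K(f):
    h=f["img"].shape[0]; return h/2/np.tan(np.radians(f["vfov"])/2)
def proj(f,p):
    p=np.atleast_2d(p); c=(f["view"]@np.c_[p,np.ones(len(p))].T)[:3].T
    k=K(f); return np.c_[f["cx"]+k*c[:,0]/-c[:,2], f["cy"]-k*c[:,1]/-c[:,2]]
def ray_z(f,uv,z):
    uv=np.atleast_2d(uv);k=K(f);d=np.c_[(uv[:,0]-f["cx"])/k,-(uv[:,1]-f["cy"])/k,-np.ones(len(uv))]
    R=f["view"][:3,:3];o=-R.T@f["view"][:3,3];d=d@R
    return o+d*((z-o[2])/d[:,2])[:,None]
def save(f,n): cv2.imwrite(n,f["img"][:,:,::-1])
E
python3 - <<'E'
from h import *
s=bot.observe(); print({k:np.round(v,3) for k,v in s.items()})
ims=[]
for c in ["top","side"]:
    f=bot.grab_frame(c); ims.append(f["img"]); print(c,f["vfov"],f["cx"],f["cy"],[k for k in f],np.round(-f["view"][:3,:3].T@f["view"][:3,3],3)); save(f,f"pics/{c}0.png")
    for q in ["press","wings","wing_screw","mug_1","spice_jar_2","tin_1","mill_1"]:
        for d in bot.find_in(c,q)[:3]: print(c,q,round(d["score"],2),np.round(d["position"],3),np.round(proj(f,d["position"])[0]))
E
```

```text
{'clock': np.float64(0.0), 'qpos': array([ 1.052,  0.522, -0.036,  1.6  ,  0.021,  1.021, -0.113]), 'qd': array([ 0.001,  0.001,  0.001,  0.001,  0.001,  0.002, -0.002]), 'joint_efforts': array([-1.0000e-03, -9.2712e+01,  1.9790e+00, -3.6994e+01,  1.8000e-02,
        8.0000e-03,  0.0000e+00]), 'position': array([ 0.271, -0.563,  0.231]), 'tool_rot': array([-3.141,  0.   ,  0.449]), 'force': array([ 0.226,  0.932, -0.213]), 'moment': array([ 0.022,  0.018, -0.021]), 'finger_force': np.float64(0.0), 'grip_width': np.float64(0.085)}
top 54.827384944880144 251.1624233988346 189.17562171304763 ['img', 'vfov', 'cx', 'cy', 'view'] [0.38  0.119 1.127]
top press 0.98 [0.471 0.13  0.036] [240. 199.]
top press 0.97 [ 0.499 -0.151  0.025] [334. 191.]
top press 0.73 [0.42  0.379 0.021] [156. 216.]
top wings 0.5 [ 0.501 -0.152  0.078] [339. 188.]
top wing_screw 0.44 [0.416 0.38  0.074] [152. 216.]
top mug_1 0.87 [0.556 0.296 0.041] [185. 170.]
top spice_jar_2 0.61 [ 0.545 -0.011  0.106] [291. 171.]
top tin_1 0.65 [0.6   0.116 0.051] [246. 155.]
top mill_1 0.47 [ 0.465 -0.015  0.078] [291. 200.]
si
[... 206 characters left out ...]
]
side press 0.64 [ 0.492 -0.143  0.021] [306. 155.]
side wings 0.65 [0.471 0.142 0.108] [271. 195.]
side wings 0.61 [0.538 0.001 0.069] [271. 165.]
side wings 0.54 [0.418 0.388 0.075] [241. 291.]
side wing_screw 0.76 [0.473 0.136 0.11 ] [271. 192.]
side wing_screw 0.73 [0.417 0.393 0.075] [240. 294.]
side mug_1 0.63 [0.547 0.294 0.065] [211. 239.]
side mug_1 0.3 [0.597 0.131 0.058] [228. 191.]
side spice_jar_2 0.87 [0.538 0.002 0.071] [271. 165.]
side tin_1 0.91 [0.595 0.13  0.056] [229. 191.]
side tin_1 0.73 [ 0.462 -0.001  0.046] [297. 180.]
side mill_1 0.69 [ 0.463 -0.     0.049] [297. 179.]
side mill_1 0.63 [0.597 0.132 0.059] [228. 191.]
side mill_1 0.25 [0.546 0.295 0.063] [211. 241.]
```

View pics/top0.png

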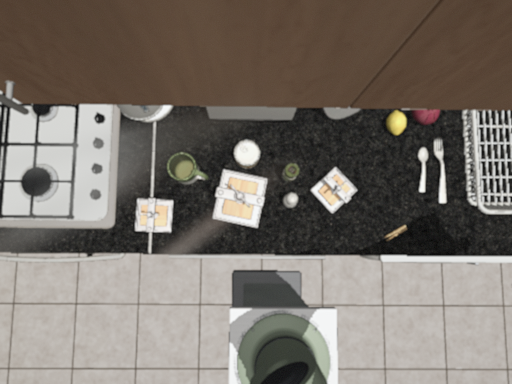

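View pics/side0.png

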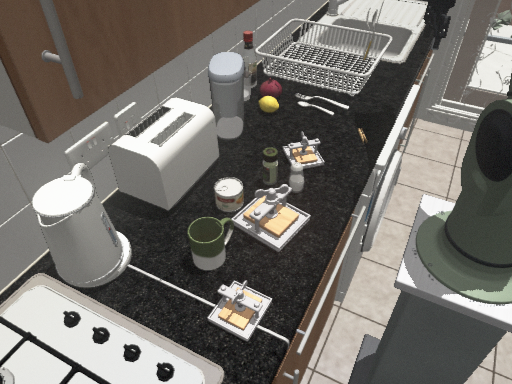

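The top picture shows three presses; the largest is the middle one at about (240,199). The mug is at (185,168), the tin at (246,153), the spice jar at (291,171) and the shaker at (291,200). The side view agrees, with the middle press at about (273,218) and its screw at (270,192). Next I'll zoom in.

```bash
python3 - <<'E'
from h import *
a=cv2.imread("pics/top0.png")[160:240,200:280]; b=cv2.imread("pics/side0.png")[165:255,225:315]
a=cv2.resize(a,(400,400),interpolation=cv2.INTER_CUBIC); b=cv2.resize(b,(400,400),interpolation=cv2.INTER_CUBIC)
cv2.imwrite("pics/crop0.png",np.hstack([a,b]))
E
```

```text
(no output)
```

View pics/crop0.png

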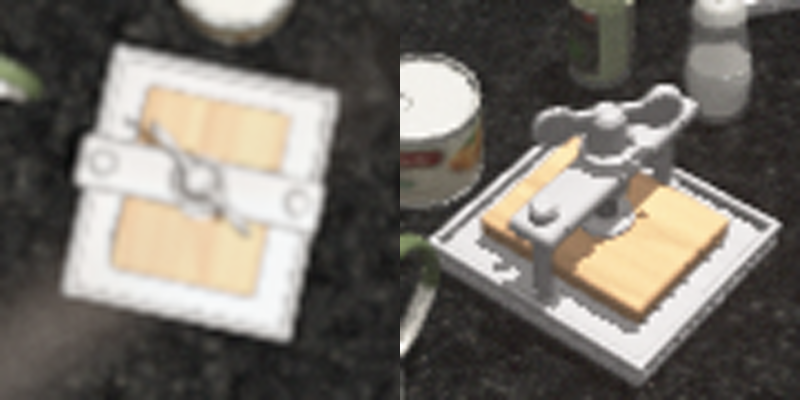

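Crop: the press nuts are at about (220.6,192.4) and (259.4,200.6) in the top image, with the wing ends at about (226,184) and (249,206). I'll move closer with the fingers closing, so I can look through the wrist camera.

Request:
apply_moves(claw=[0,0,0,0,0,0,0,0,0,0,0,0,0,0,0,0,0,0,0,0], xyz=[[0.0218,-0.0269,-0.0035],[0.0218,-0.0269,-0.0035],[0.0218,-0.0269,-0.0035],[0.0218,-0.0269,-0.0035],[0.0218,-0.0269,-0.0035],[0.0218,-0.0269,-0.0035],[0.0218,-0.0269,-0.0035],[0.0218,-0.0269,-0.0035],[0.0218,-0.0269,-0.0035],[0.0218,-0.0269,-0.0035],[0.0218,-0.0269,-0.0035],[0.0218,-0.0269,-0.0035],[0.0218,-0.0269,-0.0035],[0.0218,-0.0269,-0.0035],[0.0218,-0.0269,-0.0035],[0.0218,-0.0269,-0.0035],[0.0218,-0.0269,-0.0035],[0.0218,-0.0269,-0.0035],[0.0218,-0.0269,-0.0035],[0.0218,-0.0269,-0.0035]], twist=[[0,0,0],[0,0,0],[0,0,0],[0,0,0],[0,0,0],[0,0,0],[0,0,0],[0,0,0],[0,0,0],[0,0,0],[0,0,0],[0,0,0],[0,0,0],[0,0,0],[0,0,0],[0,0,0],[0,0,0],[0,0,0],[0,0,0],[0,0,0]])

```text
clock: 2.8
position: [0.4307, 0.1121, 0.3017]
tool_rot: [3.141, -0.0, 0.449]
force: [0.1, 0.1, 0.5]
grip_width: 0.0001
finger_force: 0.0
```

```bash
python3 - <<'E'
from h import *
s=bot.observe(); print({k:np.round(v,3) for k,v in s.items() if k in("clock","qpos","position","tool_rot","force")})
f=bot.grab_frame("wrist"); save(f,"pics/w1.png"); print(f["vfov"],np.round(f["view"],3).tolist())
for q in ["press","wings","wing_screw"]:
    for d in bot.find_in("wrist",q)[:2]: print(q,round(d["score"],2),np.round(d["position"],3),np.round(proj(f,d["position"])[0]))
cv2.imwrite("pics/w1b.png",cv2.resize(f["img"][:,:,::-1],(800,600),interpolation=cv2.INTER_CUBIC))
T=bot.grab_frame("top")
n=ray_z(T,[[220.6,192.4],[259.4,200.6]],.092);print("nuts",n,n.mean(0),np.linalg.norm(n[0]-n[1]),np.arctan2(*(n[0]-n[1])[[1,0]])-np.pi/2)
print(ray_z(T,[[226,184.4],[249,206.4],[239.4,196.6]],.12))
E
```

```text
{'clock': np.float64(2.8), 'qpos': array([ 0.065,  0.179, -0.516,  1.936,  0.102,  1.051, -1.617]), 'position': array([0.431, 0.112, 0.302]), 'tool_rot': array([ 3.141, -0.   ,  0.449]), 'force': array([0.132, 0.123, 0.497])}
64.53658528147794 [[0.434, -0.901, 0.001, -0.087], [0.867, 0.417, -0.272, -0.365], [0.245, 0.118, 0.962, -0.564], [0.0, 0.0, 0.0, 1.0]]
press 0.95 [0.477 0.137 0.032] [248. 122.]
press 0.78 [ 0.503 -0.142  0.021] [432. 192.]
wings 0.78 [0.478 0.13  0.116] [254. 127.]
wings 0.77 [ 0.505 -0.144  0.077] [459. 202.]
wing_screw 0.97 [0.475 0.131 0.114] [252. 129.]
wing_screw 0.73 [0.416 0.384 0.074] [29. 76.]
nuts [[0.48398554 0.18536222 0.092     ]
 [0.46209103 0.07623989 0.092     ]] [0.47303828 0.13080105 0.092     ] 0.11129713900072516 -0.19801263481091347
[[0.50334578 0.16921915 0.12      ]
 [0.4437172  0.10564457 0.12      ]
 [0.47022078 0.13212001 0.12      ]]
```

View pics/w1b.png

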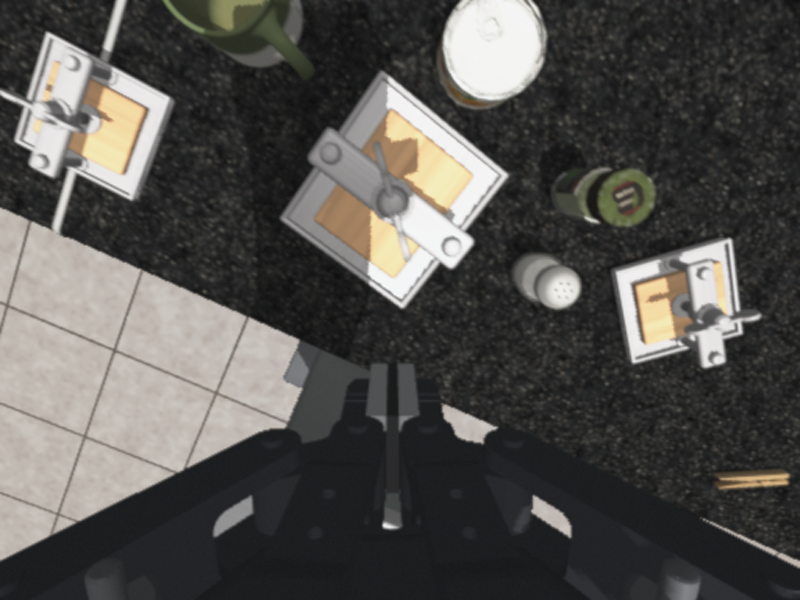

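Wrist view: the press is at about (395,195) in the 800 px picture. The nuts are at (329,152) and (451,245), the wing ends at (378,145) and (407,258), and the hub at (392,198). The closed fingertips are at about (392,365).

```bash
python3 - <<'E'
from h import *
f=bot.grab_frame("wrist"); s=.64
n=ray_z(f,np.array([[329,152],[451,245]])*s,.092);print("nuts",n,n.mean(0),np.linalg.norm(n[0]-n[1]),np.arctan2(*(n[0]-n[1])[[1,0]])-np.pi/2)
for z in(.112,.118,.124):
  w=ray_z(f,np.array([[378,145],[407,258],[392,198]])*s,z); print(z,np.round(w,4).tolist(),np.linalg.norm(w[0]-w[1]),np.arctan2(*(w[0]-w[1])[[1,0]]))
o=bot.observe();from scipy.spatial.transform import Rotation as R
r=R.from_euler("xyz",o["tool_rot"]).as_matrix();P=lambda v:proj(f,o["position"]+r@np.array(v))[0]/s
for v in [(0,0,0),(.011,.0145,0),(.011,-.0145,0),(.011,.0145,-.03),(-.011,0,0),(.011,.011,0)]: print(v,P(v))
E
```

```text
nuts [[0.48453826 0.1848269  0.092     ]
 [0.46363398 0.07703817 0.092     ]] [0.47408612 0.13093254 0.092     ] 0.10979708382420644 -0.19155959162365432
0.112 [[0.5031, 0.1548, 0.112], [0.4437, 0.1042, 0.112], [0.4763, 0.1317, 0.112]] 0.07801777906048862 0.7057665597747721
0.118 [[0.5029, 0.1546, 0.118], [0.4445, 0.1049, 0.118], [0.4765, 0.1318, 0.118]] 0.07660351793442961 0.7057665597747724
0.124 [[0.5027, 0.1543, 0.124], [0.4454, 0.1055, 0.124], [0.4768, 0.132, 0.124]] 0.07518925680837067 0.7057665597747719
(0, 0, 0) [391.33889946 388.62742573]
(0.011, 0.0145, 0) [436.68015394 357.22727993]
(0.011, -0.0145, 0) [346.04950414 357.14006299]
(0.011, 0.0145, -0.03) [447.20827857 400.82179296]
(-0.011, 0, 0) [391.31180423 418.87923629]
(0.011, 0.011, 0) [425.74292002 357.21675466]
```

Two cameras agree on the press: axis (0.474, 0.131), yaw about -0.195, nut spacing 0.110–0.111 against 0.112 nominal. The wing line is at 0.706, so the screw is at about 4.04 rad, inside the given range. Plan: lower the closed fingers beside the near wing at a 280° bearing, then travel clockwise on a 30 mm circle.

```bash
cat >> h.py <<'E'
A=np.array([.474,.131])
def rows(degs,r=.030,start=None,c=A,yaw=.449):
    a=np.radians(degs);p=c+r*np.c_[np.cos(a),np.sin(a)]
    if start is not None: p=np.vstack([start,p])
    d=np.diff(p,axis=0);cy,sy=np.cos(yaw),np.sin(yaw)
    return np.round(np.c_[cy*d[:,0]+sy*d[:,1],sy*d[:,0]-cy*d[:,1]],4).tolist()
E
python3 - <<'E'
from h import *
p=bot.observe()["position"]
print("approach",rows([280],start=p[:2]),"dz",p[2]-.101)
print(rows(np.arange(280,175,-5)));print(rows(np.arange(180,75,-5)))
E
```

```text
approach [[0.0402, 0.0289]] dz 0.20021105707119982
[[-0.0025, -0.0008], [-0.0024, -0.001], [-0.0023, -0.0012], [-0.0022, -0.0014], [-0.0021, -0.0016], [-0.0019, -0.0018], [-0.0017, -0.002], [-0.0016, -0.0021], [-0.0014, -0.0022], [-0.0012, -0.0023], [-0.001, -0.0024], [-0.0008, -0.0025], [-0.0005, -0.0026], [-0.0003, -0.0026], [-0.0001, -0.0026], [0.0001, -0.0026], [0.0004, -0.0026], [0.0006, -0.0025], [0.0008, -0.0025], [0.001, -0.0024]]
[[0.0012, -0.0023], [0.0014, -0.0022], [0.0016, -0.0021], [0.0018, -0.0019], [0.002, -0.0017], [0.0021, -0.0016], [0.0022, -0.0014], [0.0023, -0.0012], [0.0024, -0.001], [0.0025, -0.0008], [0.0026, -0.0005], [0.0026, -0.0003], [0.0026, -0.0001], [0.0026, 0.0001], [0.0026, 0.0004], [0.0025, 0.0006], [0.0025, 0.0008], [0.0024, 0.001], [0.0023, 0.0012], [0.0022, 0.0014]]
```

Request:
apply_moves(claw=[0,0,0,0,0,0,0,0,0], xyz=[[0.0134,0.0097,0],[0.0134,0.0096,0],[0.0134,0.0096,0],[0,0,0.03],[0,0,0.04],[0,0,0.04],[0,0,0.03],[0,0,0.02],[0,0,0]], twist=[[0,0,0],[0,0,0],[0,0,0],[0,0,0],[0,0,0],[0,0,0],[0,0,0],[0,0,0],[0,0,0]])

```text
clock: 4.0
position: [0.478, 0.1008, 0.1393]
tool_rot: [-3.141, 0.004, 0.448]
force: [0.1, -0.8, 1.5]
grip_width: 0.0001
finger_force: 0.0
```

```bash
cat > look.py <<'E'
import sys; from h import *
n=sys.argv[1]
f=bot.grab_frame("wrist");g=bot.grab_frame("side")
o=bot.observe();print(o["position"],o["force"])
u=proj(f,[*A,.11])[0];print("axis in wrist",u)
a=cv2.resize(f["img"],(533,400),interpolation=cv2.INTER_CUBIC)
b=cv2.resize(g["img"][150:240,240:300],(266,400),interpolation=cv2.INTER_CUBIC)
cv2.imwrite(f"pics/{n}.png",np.hstack([a,b])[:,:,::-1])
E
python3 look.py l1
```

```text
[0.47946467 0.10164544 0.14188203] [-0.14050555  0.45737461 -0.1012524 ]
axis in wrist [201.27466251 212.09733263]
```

View pics/l1.png

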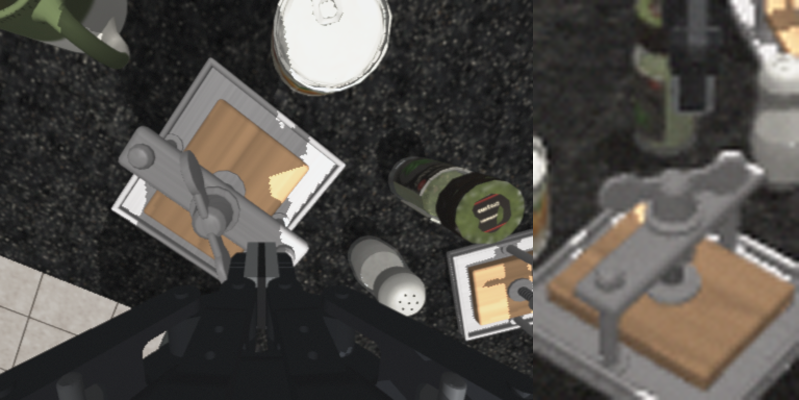

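Wrist view: the hub is at about (212,214) in the 533 px panel, the wing ends at about (192,162) and (221,258), and the closed fingertip at (262,250), to the right (-y) of the near wing as planned. The side panel shows the fingertips above and behind the press, touching nothing.

```bash
python3 - <<'E'
from h import *
f=bot.grab_frame("wrist"); s=384/400
for z in(.111,.118,.124): 
  w=ray_z(f,np.array([[192,162],[221,258],[212,214]])*s,z);print(z,np.round(w[:,:2],4).tolist(),"mid",w[:2].mean(0),np.linalg.norm(w[0]-w[1]),np.arctan2(*(w[0]-w[1])[[1,0]]))
E
```

```text
0.111 [[0.5021, 0.1539], [0.4564, 0.1166], [0.4794, 0.1323]] mid [0.4792503  0.13523637 0.111     ] 0.058928654123963926 0.6855376300167072
0.118 [[0.5036, 0.153], [0.4599, 0.1172], [0.4819, 0.1322]] mid [0.48175643 0.13505545 0.118     ] 0.05654035377744495 0.6855376300167078
0.124 [[0.505, 0.1521], [0.4628, 0.1177], [0.484, 0.1322]] mid [0.48390453 0.13490038 0.124     ] 0.05449323919471443 0.6855376300167075
```

Request:
apply_moves(claw=[0,0,0,0], xyz=[[0,0,0.015],[0,0,0.015],[0,0,0.01],[0,0,0]], twist=[[0,0,0],[0,0,0],[0,0,0],[0,0,0]])

```text
clock: 4.55
position: [0.4792, 0.102, 0.1012]
tool_rot: [3.142, 0.0, 0.449]
force: [-0.6, -0.3, 0.3]
grip_width: 0.0
finger_force: 0.0
```

Request:
apply_moves(claw=[0,0,0,0,0,0,0,0,0,0,0,0], xyz=[[-0.0025,-0.0008,0],[-0.0024,-0.001,0],[-0.0023,-0.0012,0],[-0.0022,-0.0014,0],[-0.0021,-0.0016,0],[-0.0019,-0.0018,0],[-0.0017,-0.002,0],[-0.0016,-0.0021,0],[-0.0014,-0.0022,0],[-0.0012,-0.0023,0],[-0.001,-0.0024,0],[-0.0008,-0.0025,0]], twist=[[0,0,0],[0,0,0],[0,0,0],[0,0,0],[0,0,0],[0,0,0],[0,0,0],[0,0,0],[0,0,0],[0,0,0],[0,0,0],[0,0,0]])

```text
clock: 5.75
position: [0.4508, 0.1123, 0.1012]
tool_rot: [3.142, 0.0, 0.449]
force: [2.0, -2.6, -1.2]
grip_width: 0.0
finger_force: 0.9
```

```bash
python3 look.py l2
```

```text
[0.45073931 0.11249231 0.1012766 ] [-0.74246488 -1.31488707  0.0023403 ]
axis in wrist [234.77488821 198.82284489]
```

View pics/l2.png

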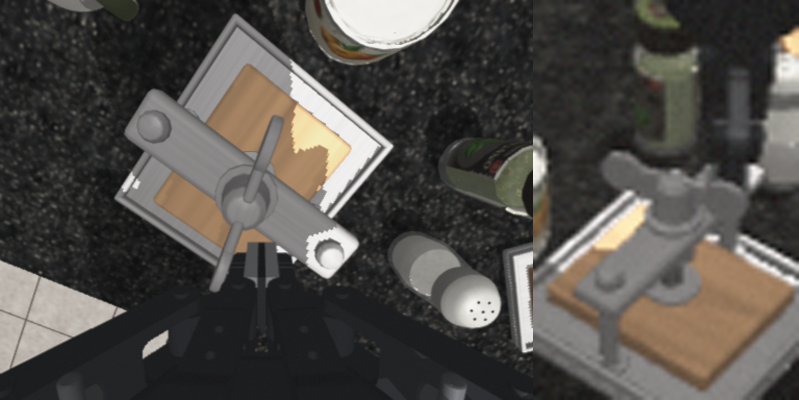

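Wrist view: the wing line now runs from (277,120) to (216,290), turned clockwise by the tip, which is right beside the near wing. Both nuts are visible, at (153,124) and (330,255). The force is small and the press hasn't visibly moved.

```bash
python3 - <<'E'
from h import *
f=bot.grab_frame("wrist"); s=384/400
n=ray_z(f,np.array([[153,124],[330,255]])*s,.092);print(n.mean(0),np.linalg.norm(n[0]-n[1]),np.arctan2(*(n[0]-n[1])[[1,0]])-np.pi/2)
w=ray_z(f,np.array([[277,120],[216,290],[248,197]])*s,.12);print(w,np.arctan2(*(w[0]-w[1])[[1,0]]),np.linalg.norm(w[0]-w[1]))
A2=np.array([.475,.131]);p=bot.observe()["position"][:2]-A2;a=np.degrees(np.arctan2(p[1],p[0]))%360;print(a,np.hypot(*p))
print(rows(np.arange(215,114,-5),start=p+A2,c=A2)); print(rows(np.arange(115,24,-5),c=A2))
E
```

```text
[0.47551552 0.1318789  0.092     ] 0.10828039968020305 -0.20641807956286118
[[0.51299498 0.13541555 0.12      ]
 [0.43702946 0.12732862 0.12      ]
 [0.48119087 0.13255089 0.12      ]] 0.10605586551816464 0.07639475345431875
217.56939203636935 0.03050910166645829
[[0.0003, -0.0014], [-0.0003, -0.0026], [-0.0001, -0.0026], [0.0001, -0.0026], [0.0004, -0.0026], [0.0006, -0.0025], [0.0008, -0.0025], [0.001, -0.0024], [0.0012, -0.0023], [0.0014, -0.0022], [0.0016, -0.0021], [0.0018, -0.0019], [0.002, -0.0017], [0.0021, -0.0016], [0.0022, -0.0014], [0.0023, -0.0012], [0.0024, -0.001], [0.0025, -0.0008], [0.0026, -0.0005], [0.0026, -0.0003], [0.0026, -0.0001]]
[[0.0026, 0.0001], [0.0026, 0.0004], [0.0025, 0.0006], [0.0025, 0.0008], [0.0024, 0.001], [0.0023, 0.0012], [0.0022, 0.0014], [0.0021, 0.0016], [0.0019, 0.0018], [0.0017, 0.002], [0.0016, 0.0021], [0.0014, 0.0022], [0.0012, 0.0023], [0.001, 0.0024], [0.0008, 0.0025], [0.0005, 0.0026], [0.0003, 0.0026], [0.0001, 0.0026]]
```

Request:
apply_moves(claw=[0,0,0,0,0,0,0,0,0,0,0,0,0,0,0,0,0,0,0,0], xyz=[[0.0003,-0.0014,0],[-0.0003,-0.0026,0],[-0.0001,-0.0026,0],[0.0001,-0.0026,0],[0.0004,-0.0026,0],[0.0006,-0.0025,0],[0.0008,-0.0025,0],[0.001,-0.0024,0],[0.0012,-0.0023,0],[0.0014,-0.0022,0],[0.0016,-0.0021,0],[0.0018,-0.0019,0],[0.002,-0.0017,0],[0.0021,-0.0016,0],[0.0022,-0.0014,0],[0.0023,-0.0012,0],[0.0024,-0.001,0],[0.0025,-0.0008,0],[0.0026,-0.0005,0],[0.0026,-0.0003,0]], twist=[[0,0,0],[0,0,0],[0,0,0],[0,0,0],[0,0,0],[0,0,0],[0,0,0],[0,0,0],[0,0,0],[0,0,0],[0,0,0],[0,0,0],[0,0,0],[0,0,0],[0,0,0],[0,0,0],[0,0,0],[0,0,0],[0,0,0],[0,0,0]])

```text
clock: 7.9
position: [0.4603, 0.157, 0.1013]
tool_rot: [-3.141, -0.0, 0.449]
force: [-2.0, -0.3, -0.3]
grip_width: 0.0001
finger_force: 0.8
```

```bash
python3 look.py l3
```

```text
[0.46054206 0.15713596 0.101332  ] [ 0.30272794 -0.0408171  -0.19436938]
axis in wrist [310.68774879 254.38549338]
```

View pics/l3.png

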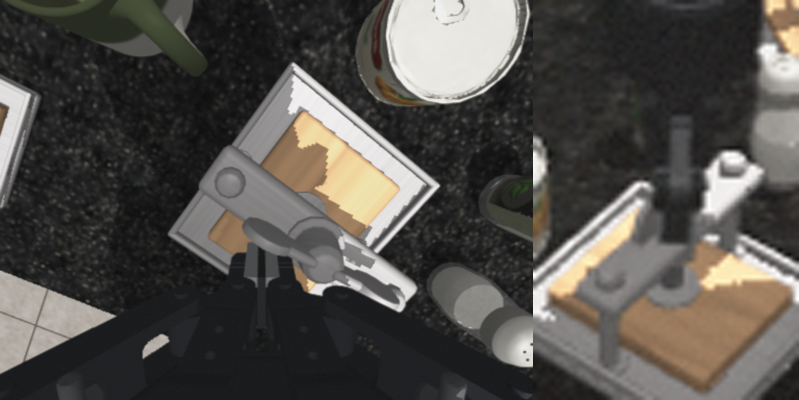

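Wrist view: the pushed wing now runs from the hub at (320,248) to (248,228), with the tip touching beside it. The press and its neighbours stand unmoved, so I continue.

Request:
apply_moves(claw=[0,0,0,0,0,0,0,0,0,0,0,0,0,0,0,0], xyz=[[0.0026,-0.0001,0],[0.0026,0.0001,0],[0.0026,0.0004,0],[0.0025,0.0006,0],[0.0025,0.0008,0],[0.0024,0.001,0],[0.0023,0.0012,0],[0.0022,0.0014,0],[0.0021,0.0016,0],[0.0019,0.0018,0],[0.0017,0.002,0],[0.0016,0.0021,0],[0.0014,0.0022,0],[0.0012,0.0023,0],[0.001,0.0024,0],[0.0008,0.0025,0]], twist=[[0,0,0],[0,0,0],[0,0,0],[0,0,0],[0,0,0],[0,0,0],[0,0,0],[0,0,0],[0,0,0],[0,0,0],[0,0,0],[0,0,0],[0,0,0],[0,0,0],[0,0,0],[0,0,0]])

```text
clock: 9.6
position: [0.4983, 0.1502, 0.1013]
tool_rot: [-3.142, -0.0, 0.449]
force: [-0.5, 1.7, 1.0]
grip_width: -0.0
finger_force: 0.8
```

```bash
python3 - <<'E'
from h import *
A2=np.array([.475,.131]);o=bot.observe();p=o["position"][:2]-A2;a=np.degrees(np.arctan2(p[1],p[0]));print(a,np.hypot(*p),o["force"],o["position"])
print(rows(np.arange(np.round(a),8,-2),start=p+A2,c=A2))
E
python3 look.py l4
```

```text
39.482583201901676 0.03021789054180191 [-0.46305949  1.73640638  0.97138178] [0.49832271 0.15021385 0.10133466]
[[-0.0002, 0.0003], [0.0002, 0.001], [0.0002, 0.001], [0.0002, 0.001], [0.0001, 0.001], [0.0001, 0.001], [0.0, 0.001], [0.0, 0.001], [-0.0, 0.001], [-0.0001, 0.001], [-0.0001, 0.001], [-0.0001, 0.001], [-0.0002, 0.001], [-0.0002, 0.001], [-0.0002, 0.001], [-0.0003, 0.001]]
[0.49847628 0.14993065 0.10131025] [-0.881992    0.92152451 -0.55188811]
axis in wrist [263.05015014 310.2981015 ]
```

View pics/l4.png

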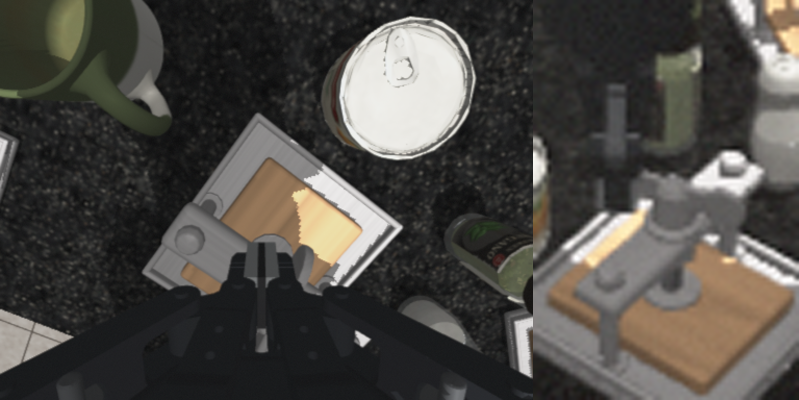

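Wrist view: the tip at (262,245) is behind the +x wing, whose end shows at (305,262). The press is unmoved. About 20° should be left, so I'll go in 1 mm steps, then smaller.

Request:
apply_moves(claw=[0,0,0,0,0,0,0], xyz=[[0.0002,0.001,0],[0.0002,0.001,0],[0.0001,0.001,0],[0.0001,0.001,0],[0,0.001,0],[0,0.001,0],[0,0,0]], twist=[[0,0,0],[0,0,0],[0,0,0],[0,0,0],[0,0,0],[0,0,0],[0,0,0]])

```text
clock: 10.4
position: [0.5013, 0.145, 0.1013]
tool_rot: [3.142, -0.0, 0.449]
force: [-0.6, 0.6, -0.7]
grip_width: -0.0002
finger_force: 0.4
```

Request:
apply_moves(claw=[0,0,0,0], xyz=[[0,0.0005,0],[0,0.0005,0],[-0.0001,0.0005,0],[0,0,0]], twist=[[0,0,0],[0,0,0],[0,0,0],[0,0,0]])

```text
clock: 10.8
position: [0.5018, 0.1438, 0.1013]
tool_rot: [-3.141, -0.0, 0.449]
force: [-1.0, 1.6, -0.3]
grip_width: 0.0002
finger_force: 0.9
```

Request:
apply_moves(claw=[0,0,0], xyz=[[0,0.0005,0],[0,0.0005,0],[0,0,0]], twist=[[0,0,0],[0,0,0],[0,0,0]])

```text
clock: 11.1
position: [0.5021, 0.1433, 0.1013]
tool_rot: [-3.141, -0.0, 0.449]
force: [-2.0, 5.6, -0.6]
grip_width: 0.0001
finger_force: 2.3
```

Request:
apply_moves(claw=[0,0,0], xyz=[[0,0.0002,0],[0,0,0],[0,0,0]], twist=[[0,0,0],[0,0,0],[0,0,0]])

```text
clock: 11.4
position: [0.5021, 0.1433, 0.1013]
tool_rot: [-3.141, -0.0, 0.449]
force: [-3.2, 6.0, -0.1]
grip_width: -0.0001
finger_force: 2.6
```

Force rose to about 7 N with no further motion, so this is probably the stop. I'll back off, rise and check.

Request:
apply_moves(claw=[0,0,0,0,0,0,0,0,0,0,0,0], xyz=[[0,-0.003,0],[0,-0.004,0],[0,-0.003,0],[0,0,-0.02],[0,0,-0.03],[0,0,-0.03],[-0.02,0,-0.02],[-0.02,0.005,0],[-0.02,0.005,0],[-0.02,0.005,0],[0,0,0],[0,0,0]], twist=[[0,0,0],[0,0,0],[0,0,0],[0,0,0],[0,0,0],[0,0,0],[0,0,0],[0,0,0],[0,0,0],[0,0,0],[0,0,0],[0,0,0]])

```text
clock: 12.6
position: [0.4327, 0.1035, 0.2016]
tool_rot: [3.141, -0.001, 0.448]
force: [0.2, -0.1, -0.5]
grip_width: 0.0003
finger_force: 0.0
```

```bash
python3 look.py l5
```

```text
[0.43300058 0.10400216 0.20141637] [-0.14055241 -0.13035894 -0.45649116]
axis in wrist [240.94080775 135.83715544]
```

View pics/l5.png

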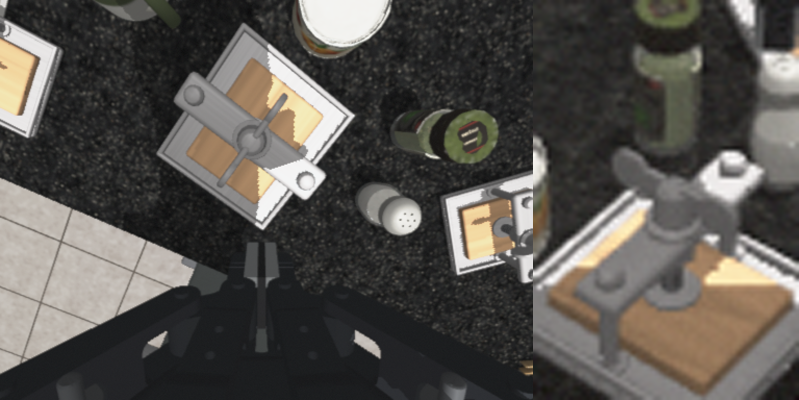

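Wrist view: the wings run from (285,95) to (221,186) and the nuts are at (193,95) and (306,181), so the wings are close to square with the bar. Now to measure it.

```bash
python3 - <<'E'
from h import *
f=bot.grab_frame("wrist"); s=384/400
n=ray_z(f,np.array([[193,95],[306,181]])*s,.092);y=np.arctan2(*(n[0]-n[1])[[1,0]])-np.pi/2;print(n.mean(0),y)
for z in (.106,.117):
  w=ray_z(f,np.array([[285,95],[221,186]])*s,z);a=np.arctan2(*(w[0]-w[1])[[1,0]]);print(w.mean(0),np.linalg.norm(w[0]-w[1]),a,"theta",a-y)
x0,y0=150,10
c=f["img"][y0:y0+195,x0:x0+200];cv2.imwrite("pics/z5.png",cv2.resize(c[:,:,::-1],(600,585),interpolation=cv2.INTER_CUBIC))
E
```

```text
[0.47416882 0.13167259 0.092     ] -0.1959455979742759
[0.47360922 0.13077129 0.106     ] 0.08146233733751024 -0.17611499226224367 theta 0.01983060571203224
[0.47457631 0.13087995 0.117     ] 0.0776855999672011 -0.17611499226224359 theta 0.019830605712032323
```

View pics/z5.png

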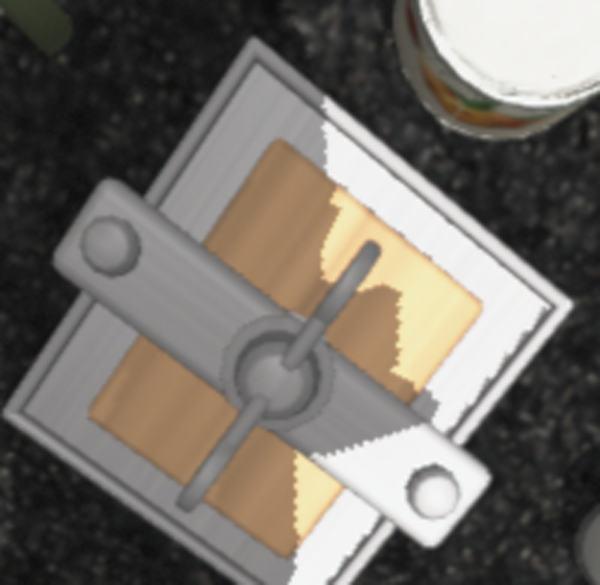

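The zoom shows the wings (372,245)–(190,500) square to the bar. The screw angle measures 0.02 rad, which is home within measuring error. The press pose is unchanged at (0.474, 0.131), yaw -0.196, and the robot is clear.

```bash
python3 -c "
from workcell import bot
print(bot.job_done())"
```

```text
the job is handed in; nothing more can be done
None
```

I wound the tofu press shut and handed the job in at about 13 s: the screw stopped hard at about 7 N and measures within 0.02 rad of home, and the press and the things round it show no movement in the pictures.

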